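# Move a hanging flange carrier to the other hook stand

## Task

On the bench of this pipe-fittings store, move the small tray of flanges that hangs on one forked hook stand over to the empty forked hook stand, carrying it level by its grip and never setting it down on the way. Nobody has measured how high the empty fork is set, so slip the bar over it and lower gently until you feel the fork take the weight, and only then let go, leaving the tray hanging still and level with both flanges in it. Leave the other things on the bench alone.

Things in the scene. Friction and masses are not known exactly. Their poses are not given: they have to be found in the camera images.
- carrier_grip (a point): Centre of the carrier's black rubber grip, to be grasped from above: a flat-sided block 20 mm along x, 48 mm along y, 26 mm high round the middle of the carrier's bar. The point lies on the bar's centre line, 165 mm above the tray's underside and 120 mm above its rim; axes are the carrier's (z up, y along the bar).
- carrier: The loose carrier, origin under the tray's middle: grey steel tray, 120 mm along x, 170 along y, 45 high, open on top. Two upright straps 22 mm wide on its y ends (outer faces 90 mm from the middle) carry a level round bar, 10 mm thick, along y over the tray's middle. 0.5 to 0.95 kg with its flanges.
- hook_a (a point): Seat of the first fork, 215 mm above the table: the bar's centre line passes here when it hangs seated, as at the start; midway between the fork's two prongs. Axes are the fork's: the prongs stick out from the post to -x (roughly towards the robot), and the bar lies across them along y. To free the bar, raise it at least 20 mm, then take it out to -x.
- stand_a: The first stand, bolted down; origin on the table under its seat. Its fork: two round steel prongs 10 mm thick, 96 mm apart, one each side of the grip, with a dip for the bar. Upturned tips 18 mm beyond the seat (-x) rise 13 mm above the seated bar's centre line; behind it is a ledge 7 mm above that line. Prong undersides: 15 mm below it. Post 138 mm behind the seat (+x), no higher than the fork.
- stand_b_foot (a point): Point on the table (height 0) straight below the seat of the second, empty fork, midway between its prongs; axes as for the first fork. The seat's height is not reported: a seated bar's centre line will be somewhere between 190 and 245 mm above the table. Be gentle: the fork is rigid, keep well below 40 N on it.
- stand_b: The second stand, bolted down, origin as the foot point. Fork as on the first, but on a telescopic post clamped fast at an unmeasured height. Whatever the height, the fork fits between bar and tray rim: come from the fork's -x (bar at least 130 mm short of the seat) with the bar about 272 mm above the table, move along its +x until over the seat, lower until contact.
- flange0_mid (a point): Centre of a dark steel pipe flange, a disc 66 mm wide with a hub, 24 mm high in all, loose in the tray on the carrier's -y side. It must stay in the tray.
- flange1_mid (a point): Centre of the second flange, the same, loose in the tray on the carrier's +y side. It must stay in the tray.
- elbow: Bystander: white plastic pipe elbow, about 120 mm by 120 mm and 45 mm high, lying loose on the table between the stands.
- wrench: Bystander: steel wrench, 180 mm long, lying on the table nearer the robot.
- tin: Bystander: closed tin, 80 mm wide and 110 mm high, standing at the right side (-y).
- bin: Bystander: open cardboard bin, 160 by 120 by 70 mm, at the left side (+y).

How it is judged (in metres and radians):
On the way, in this order (a step that is already met when the one before it is completed fails the run):
1. the gripper carries the carrier clear of both forks (contact force between carrier and stand_a below 0.1 N and x of carrier_grip in the frame of hook_a below -0.06 m and contact force between the fingers and carrier above 1 N), for 0.1 s.
2. the bar is in the second fork's seat and the fork carries over 2 N of it while the gripper still holds the grip (contact force between carrier and stand_b above 2 N and contact force between the fingers and carrier above 1 N and x of carrier_grip in the frame of stand_b_foot between -0.01 and 0.01 m), for 0.2 s.
At the end, for the whole second after the job is handed in: The carrier hangs from the second fork by its bar: bar centre within 10 mm of the seat along the fork and 30 mm across it, the carrier tilted less than 8 degrees and at rest, both flanges still in its tray (contact force between carrier and stand_b above 2 N and x of carrier_grip in the frame of stand_b_foot between -0.01 and 0.01 m and y of carrier_grip in the frame of stand_b_foot between -0.03 and 0.03 m and height (world z) of carrier_grip above 0.184 m and angle between carrier_grip's own z axis and vertical below 0.14 rad and linear speed of carrier below 0.03 m/s and angular speed of carrier below 0.3 rad/s and distance between each of flange0_mid, flange1_mid and carrier_grip below 0.18 m); the robot touches nothing.
It fails at once if the carrier tilts more than 17 degrees (angle between carrier_grip's own z axis and vertical above 0.3 rad).
It fails at once if the carrier is set down on the table or on another thing (height (world z) of carrier_grip below 0.18 m or contact force between carrier and elbow above 2 N or contact force between carrier and wrench above 2 N or contact force between carrier and tin above 2 N or contact force between carrier and bin above 2 N).
It fails at once if the carrier is pressed on the second stand with more than 40 N (contact force between carrier and stand_b above 40 N).
It fails at once if a flange falls out of the tray (distance between any of flange0_mid, flange1_mid and carrier_grip above 0.19 m).
It fails at once if a bystander is moved more than 30 mm (distance of any of elbow, wrench, tin, bin from where it was at the start of the episode above 0.03 m).
It also fails if it takes over 64 s, if anything falls off the work surface, if the arm or the gripper's body presses on something with over 40 N, if the wrist force passes 120 N, or if a joint passes its speed limit or range.

## Robot

A 6-joint arm with a two-finger parallel gripper is mounted at the origin on the work surface. World frame = base frame: x ahead of the robot, y to its left, z up, the work surface at z = 0. Lengths are in m, angles in degrees, forces in N, time in s.
With the tool pointing down it reaches from about 0.4 to 0.825 m from the base axis. Payload 7 kg.
Tool frame: the origin (TCP) lies midway between the tips of the shut fingers; the grasp point (between the pads) lies 19 mm behind it (ctrl.grasp_offset is the distance from the TCP to the grasp point, in m); z points along the fingers, x is the direction in which the jaws open and shut, and the axes are right-handed (so a half turn about z gives the same grasp; the last joint's range is limited). The gripper opens to 88 mm and grips with 3 to 60 N. Pads are 19 mm wide; open, the fingers measure 130 mm over their backs; the gripper's body (78 mm by 193 mm) begins 47 mm behind the grasp point.
Start: joints at [93.226, 20.546, 0.682, 0, -70.136, -16.507], TCP at [0.155, 0.657, 0.227] pointing down, gripper open.
Joint ranges: [-176.03, 176.03], [-82.01, 121.73], [-58.28, 71.71], [-173.87, 95.51], [-174.79, -0.11], [-173.66, 173.66]. Speed limits (degrees/s): [136.94, 136.94, 172.46, 180, 180, 180].

## Interface

Orientations are given as [roll, pitch, yaw] about the fixed x, y, z axes, in that order (R = Rz(yaw) Ry(pitch) Rx(roll)).
In Python, from plant import sensors, snapshot, order, ctrl gives the robot as it stands.
- The arm moves only by the tool send_rows, never from a script. Its argument "commands" is a list of rows, each a list of 3 entries, a list of its own where there are three numbers: the closure, from 0 (fully open) to 1 (shut), then the shift along the world's x, y, z in units of 0.25 m (1.0 is 0.25 m), then the turn, a rotation vector about the world's x, y, z in units of 360 degrees (1.0 is 360 degrees). In form: [[hand, [x, y, z], [ax, ay, az]], ...]. A call has 1 to 12 rows; each row shifts and turns the pose as measured when the row begins; what a row does not reach is not made up. A row lasts 1/10 s, in which the tool goes at most 50 mm and 8.59 degrees, less where a joint would pass 70% of its speed; a pose out of reach is approached as far as the arm can. A call with a number of a shift or a turn outside -1 to 1 is refused whole. A call with a gripper value outside its range is refused whole. The fingers move at their own pace and stop on an object; the grip force is fixed at half the most. Time passes only in rows, so rows that do not move let the fingers close. It gives the time, the measured TCP pose, the force and the opening at its end, in the units of the state.
- sensors.get_obs(): the state, without advancing time (a new reading comes with each control period).
- snapshot(name): name is "side" or "top" or "wrist"; returns a dict with "color" (400x640x3 uint8, blue, green, red), "z_map" (400x640 float32, m along the optical axis (not along the pixel's ray), 0 where there is no reading), "mtx" (3x3 intrinsics, pixels), "xyz" and "attitude" of the camera in the world. Camera axes: x right, y down, z forward; pixel columns grow to the right and rows downward; lengths in m; the calibration is good to about 2 mm. A picture is of the moment at which its call begins.
- order.close_job(): hands the job in, once; it reports no verdict.
The state is a dict: "clock": time; "joint_pos": joint angles; "qvel": joint speeds; "tau": joint torques, N m; "tool_pos": TCP position; "orientation": TCP orientation; "force": force on the tool from outside, world axes, zero at the start; "moment": the same for the moment, N m; "opening": finger opening in m.
Only numpy, scipy, OpenCV 4.12 (cv2) and the standard library are available. Lean on these libraries where they do the work, as an engineer would, in place of code of your own. Each camera call takes 0.05 s, during which the arm holds its last target.

## Working session

There is one attempt and no reset: what is moved stays moved. The work goes in short steps, Python scripts to look and compute and a tool call to move; the robot and the scene stay as the last step left them, time stands still between calls to the robot, and variables do not carry over. Pictures are saved under pics/ and viewed, and the job is handed in when it is done.

Besides the shell and the picture viewer there is one more tool, called after "Emit:" as a command line: name --argument value ..., lists and objects as JSON in quotes. send_rows: Moves the arm, as the interface text tells. Its arguments: {"type":"object","properties":{"commands":{"type":"array","items":{"type":"array"}}},"required":["commands"]}

```bash
mkdir -p pics; cat > h.py <<'E'
import numpy as np,cv2
from plant import sensors,snapshot,order,ctrl
from scipy.spatial.transform import Rotation as R
def snap(n,f):
    s=snapshot(n); cv2.imwrite(f'pics/{f}.png',s['color']); np.savez(f'pics/{f}.npz',**{k:np.array(v) for k,v in s.items()}); return s
def pts(f):
    s=np.load(f'pics/{f}.npz'); z=s['z_map'];v,u=np.mgrid[:z.shape[0],:z.shape[1]]
    K=s['mtx'];c=np.stack([(u-K[0,2])/K[0,0]*z,(v-K[1,2])/K[1,1]*z,z],-1)
    a=s['attitude']
    M=a if a.shape==(3,3) else R.from_euler('xyz',a.ravel(),degrees=True).as_matrix()
    P=c@M.T+s['xyz']; P[z==0]=np.nan; return P
E
python3 - <<'E'
from h import *
for n in ['top','side','wrist']:
    s=snap(n,n+'0'); print(n,s['xyz'],s['attitude'],s['mtx'])
print(sensors.get_obs(),ctrl.grasp_offset)
E
```

```text
top [0.27060484 0.0474191  1.7062894 ] [-169.8622197    -0.86276563  -89.11670007] [[504.04694827   0.         320.38521301]
 [  0.         504.04694827 190.81421933]
 [  0.           0.           1.        ]]
side [ 0.12973218 -0.65874665  1.06545526] [-140.2290042     0.26114732  -30.33588189] [[402.27542027   0.         312.93506993]
 [  0.         402.27542027 199.66147164]
 [  0.           0.           1.        ]]
wrist [0.23314201 0.6372326  0.38407885] [ 1.62761218e+02 -9.05265244e-02 -1.03245595e+02] [[297.47370834   0.         322.7776427 ]
 [  0.         297.47370834 195.49915612]
 [  0.           0.           1.        ]]
{'clock': 0.15, 'joint_pos': array([ 9.32262540e+01,  2.05827821e+01,  6.45906214e-01, -1.60413028e-02,
       -7.01348766e+01, -1.65065762e+01]), 'qvel': array([-0.05220267, -0.07709089,  0.08816412,  0.07816289, -0.05332607,
        0.06703227]), 'tau': array([-1.55511054e-03, -5.83274174e+01,  2.93290329e+01,  7.00116858e+00,
        8.81769229e-03, -1.13726539e-04]), 'tool_pos': array([0.15499407, 0.65658644, 0.22582534]), 'orientation': array([-1.79994072e+02, -7.30806699e-02, -1.03285786e+02]), 'force': array([-0.17391707,  0.88386515, -0.05331938]), 'moment': array([-0.03580646, -0.02422727, -0.00453107]), 'opening': 0.08790744059805985} 0.0188
```

View pics/top0.png

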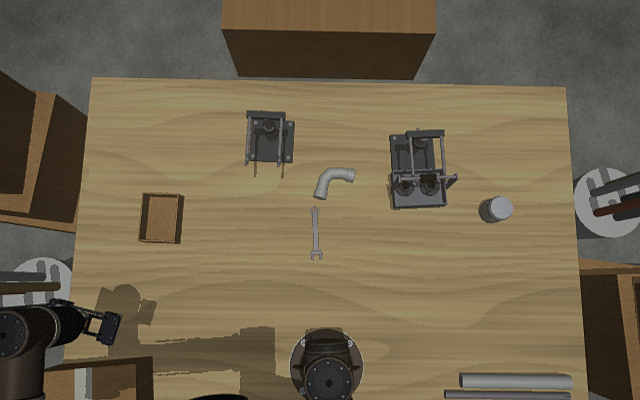

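View pics/side0.png

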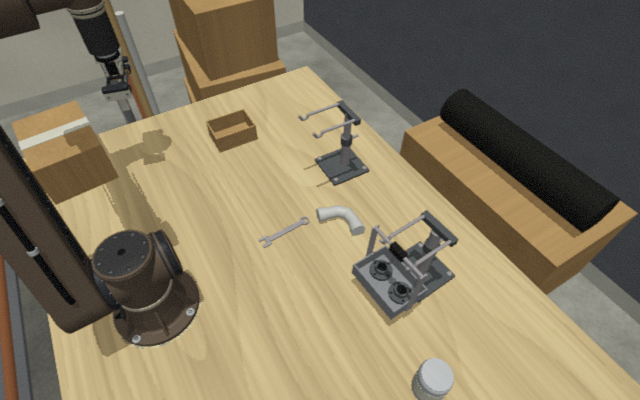

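```bash
python3 - <<'E'
from h import *
a=cv2.imread('pics/top0.png')
cv2.imwrite('pics/c1.png',cv2.resize(a[115:220,375:475],None,fx=5.5,fy=5.5,interpolation=cv2.INTER_CUBIC))
cv2.imwrite('pics/c2.png',cv2.resize(a[100:190,235:305],None,fx=6.5,fy=6.5,interpolation=cv2.INTER_CUBIC))
a=cv2.imread('pics/side0.png')
cv2.imwrite('pics/c3.png',cv2.resize(a[200:325,340:470],None,fx=4.6,fy=4.6,interpolation=cv2.INTER_CUBIC))
cv2.imwrite('pics/c4.png',cv2.resize(a[90:195,290:380],None,fx=5.5,fy=5.5,interpolation=cv2.INTER_CUBIC))
P=pts('top0')
print(P[60:330:60,330])
E
```

```text
[[ 1.30625942e+00 -1.62419418e-02 -5.43420841e-01]
 [ 8.30479976e-01 -3.57849054e-03  1.93664457e-04]
 [ 6.09750972e-01 -5.42706785e-03  2.42131561e-02]
 [ 4.07311355e-01 -8.49944766e-03  5.56185595e-03]
 [ 2.09371919e-01 -1.10674400e-02  2.08751038e-04]]
```

View pics/c1.png

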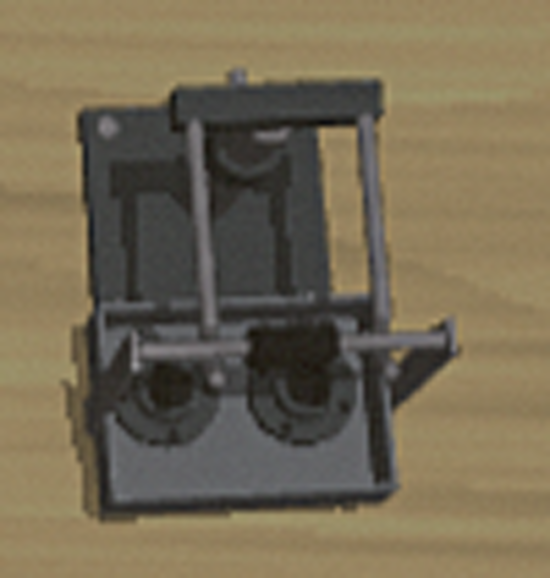

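View pics/c2.png

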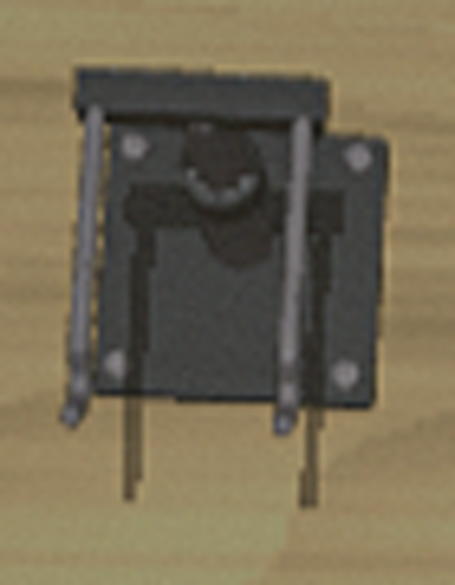

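View pics/c3.png

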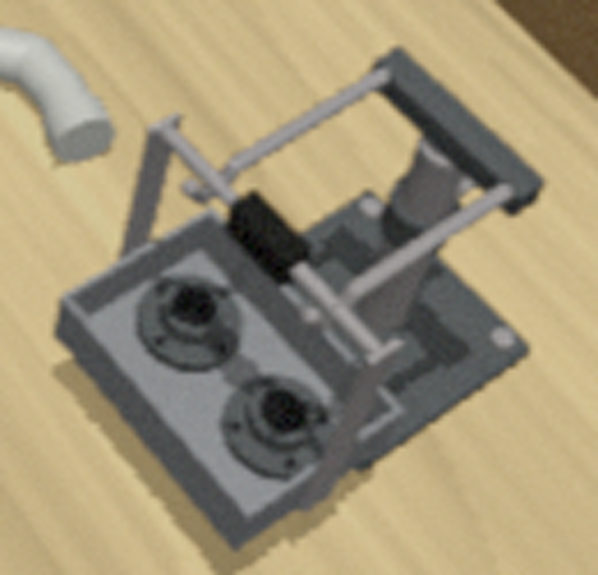

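View pics/c4.png

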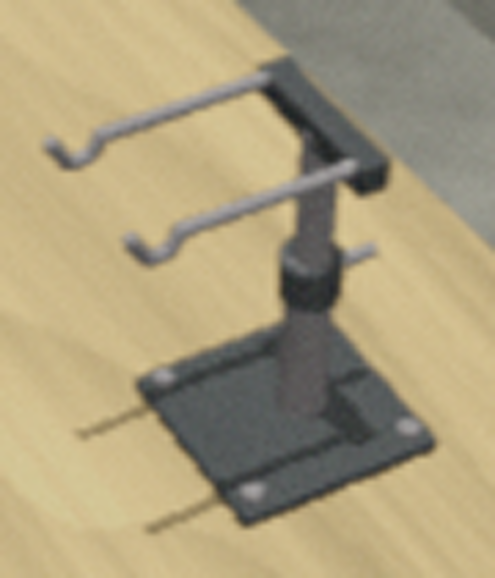

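```bash
python3 - <<'E'
from h import *
for n in ['top0','side0']:
    P=pts(n).reshape(-1,3); C=cv2.imread(f'pics/{n}.png').reshape(-1,3).max(1)
    print(n)
    for nm,(y0,y1) in dict(A=(-.45,-.15),B=(.1,.32)).items():
        m=(P[:,1]>y0)&(P[:,1]<y1)&(P[:,0]>.4)&(P[:,0]<1.05)&(P[:,2]>.16)&(P[:,2]<.3)
        p=P[m]; print(nm,len(p),p.min(0),p.max(0))
        o=np.argsort(p[:,0]); 
        for xb in np.arange(.5,1.0,.02):
            q=p[(p[:,0]>=xb)&(p[:,0]<xb+.02)]
            if len(q): print('%.2f'%xb,len(q),'y',np.round(np.sort(q[:,1])[::max(1,len(q)//8)],3),'z',np.round(q[:,2].min(),3),np.round(q[:,2].max(),3), 'zmed',round(np.median(q[:,2]),3))
    m=(C<45)&(P[:,2]>.2)&(P[:,2]<.25)&(P[:,1]<-.15)&(P[:,1]>-.45)&(P[:,0]>.5)&(P[:,0]<.8)
    print('grip',m.sum(),P[m].min(0),P[m].max(0),np.median(P[m],0))
E
```

```text
top0
A 1013 [ 0.55995681 -0.38429767  0.16146113] [ 0.73777086 -0.2041775   0.24025334]
0.54 1 y [-0.25] z 0.234 0.234 zmed 0.234
0.56 144 y [-0.384 -0.345 -0.305 -0.288 -0.274 -0.251 -0.241 -0.207] z 0.161 0.234 zmed 0.219
0.58 263 y [-0.384 -0.378 -0.35  -0.332 -0.308 -0.29  -0.267 -0.244 -0.205] z 0.163 0.24 zmed 0.221
0.60 48 y [-0.384 -0.347 -0.344 -0.342 -0.338 -0.249 -0.246 -0.245] z 0.215 0.228 zmed 0.223
0.62 42 y [-0.348 -0.345 -0.341 -0.34  -0.338 -0.25  -0.247 -0.245 -0.242] z 0.215 0.23 zmed 0.222
0.64 45 y [-0.346 -0.342 -0.341 -0.34  -0.336 -0.249 -0.246 -0.244 -0.241] z 0.213 0.23 zmed 0.222
0.66 42 y [-0.347 -0.341 -0.34  -0.338 -0.248 -0.248 -0.245 -0.242 -0.239] z 0.216 0.228 zmed 0.222
0.68 41 y [-0.345 -0.341 -0.339 -0.337 -0.333 -0.245 -0.242 -0.241 -0.238] z 0.215 0.228 zmed 0.222
0.70 222 y [-0.347 -0.33  -0.31  -0.294 -0.285 -0.277 -0.263 -0.245 -0.233] z 0.162 0.231 zmed 0.219
0.72 165 y [-0.348 -0.334 -0.324 -0.312 -0.297 -0.282 -0.264 -0.249 -0.233] z 0.212 0.231 zmed 0.222
B 699 [0.60290056 0.14030852 0.16237267] [0.77581561 0.25685799 0.2645195 ]
0.60 32
[... 2399 characters left out ...]
253 zmed 0.249
0.66 39 y [0.147 0.149 0.15  0.151 0.152 0.242 0.244 0.245 0.248 0.249] z 0.242 0.253 zmed 0.25
0.68 33 y [0.146 0.148 0.149 0.151 0.152 0.244 0.245 0.246 0.255] z 0.243 0.253 zmed 0.248
0.70 37 y [0.146 0.148 0.149 0.151 0.152 0.243 0.244 0.247 0.248 0.252] z 0.243 0.253 zmed 0.249
0.72 39 y [0.146 0.147 0.148 0.149 0.151 0.241 0.242 0.244 0.246 0.248] z 0.243 0.253 zmed 0.249
0.74 278 y [0.138 0.148 0.17  0.185 0.19  0.196 0.204 0.228 0.249] z 0.161 0.254 zmed 0.242
0.76 81 y [0.138 0.145 0.173 0.186 0.19  0.204 0.22  0.239 0.254] z 0.163 0.254 zmed 0.25
grip 202 [ 0.56787462 -0.34917559  0.20382757] [ 0.71298666 -0.25028171  0.23072136] [ 0.57547473 -0.30045099  0.22412807]
```

```bash
cat > fit.py <<'E'
from h import *
def prongs(P,xr,ys,zr):
    out=[]
    for yc in ys:
        m=(P[:,0]>xr[0])&(P[:,0]<xr[1])&(abs(P[:,1]-yc)<.018)&(P[:,2]>zr[0])&(P[:,2]<zr[1])
        k=np.polyfit(P[m,0],P[m,1],1); out.append((k[0],k[1],m.sum(),np.median(P[m,2])))
    return out
def rep(n,which):
    P=pts(n).reshape(-1,3)
    if which=='A': pr=prongs(P,(.605,.695),(-.343,-.247),(.205,.235)); x0=.577
    else: pr=prongs(P,(.645,.735),(.151,.248),(.235,.262)); x0=.617
    s=np.mean([p[0] for p in pr]); print(n,which,'yaw',np.degrees(np.arctan(s)),[np.degrees(np.arctan(p[0])) for p in pr])
    ym=[p[0]*x0+p[1] for p in pr]; print(' y at x0',ym,'mid',np.mean(ym),'gap',ym[1]-ym[0],'z',[p[3] for p in pr])
E
python3 - <<'E'
from fit import *
for n in('top0','side0'):
    for w in 'AB': rep(n,w)
    P=pts(n).reshape(-1,3)
    # bar: narrow band, y ranges excluding grip and prongs
    m=(P[:,2]>.208)&(P[:,2]<.23)&(P[:,0]>.55)&(P[:,0]<.61)&(((P[:,1]>-.375)&(P[:,1]<-.355))|((P[:,1]>-.232)&(P[:,1]<-.215)))
    q=P[m]; k=np.polyfit(q[:,1],q[:,0],1); print(' bar x at y=-.295',np.polyval(k,-.295),'yaw',-np.degrees(np.arctan(k[0])),m.sum(),np.median(q[:,2]))
    # bar ends
    m=(P[:,2]>.205)&(P[:,2]<.235)&(P[:,0]>.55)&(P[:,0]<.61)&(P[:,1]<-.15)&(P[:,1]>-.45); print(' bar y ends',P[m,1].min(),P[m,1].max())
    # profile of fork B
    m=(P[:,2]>.2)&(P[:,0]>.58)&(P[:,0]<.66)&(P[:,1]>.13)&(P[:,1]<.27); q=P[m]
    for x in np.arange(.59,.66,.005):
        r=q[(q[:,0]>=x)&(q[:,0]<x+.005)]
        if len(r): print('  %.4f %.3f %.3f %d'%(x,r[:,2].min(),r[:,2].max(),len(r)))
    m=(P[:,2]>.2)&(P[:,0]>.71)&(P[:,0]<.82)&(P[:,1]>.17)&(P[:,1]<.23); print(' crossbar B x',P[m,0].min(),P[m,0].max())
    m=(P[:,2]>.205)&(P[:,0]>.68)&(P[:,0]<.8)&(P[:,1]>-.32)&(P[:,1]<-.27); print(' crossbar A x',P[m,0].min(),P[m,0].max())
E
```

```text
top0 A yaw 3.614866062092017 [np.float64(3.6241905115181474), np.float64(3.6055414209275134)]
 y at x0 [np.float64(-0.34588575330057003), np.float64(-0.2497628260220149)] mid -0.2978242896612925 gap 0.09612292727855512 z [np.float64(0.22240102610754708), np.float64(0.22221617724137244)]
top0 B yaw -1.7614363880534507 [np.float64(-1.8296284312233388), np.float64(-1.6932393527345684)]
 y at x0 [np.float64(0.1550127122247038), np.float64(0.25075850048467824)] mid 0.20288560635469102 gap 0.09574578825997443 z [np.float64(0.2512533351031201), np.float64(0.24986406621543855)]
 bar x at y=-.295 0.5850637336385891 yaw 3.4420723193571083 35 0.2195713821778824
 bar y ends -0.38427527229700276 -0.2041775004375709
  0.6000 0.247 0.259 4
  0.6050 0.253 0.265 12
  0.6100 0.244 0.261 8
  0.6150 0.239 0.252 8
  0.6200 0.237 0.247 10
  0.6250 0.230 0.245 10
  0.6300 0.237 0.253 12
  0.6350 0.244 0.257 11
  0.6400 0.243 0.256 12
  0.6450 0.249 0.256 9
  0.6500 0.241 0.259 8
  0.6550 0.245 0.256 13
 crossbar B x 0.748985170282169 0.7750572506096236
 crossbar A x 0.7101092702558451 0.7357160548832403
si
[... 425 characters left out ...]
5823), np.float64(0.24751463058080658)] mid 0.19938314178433242 gap 0.09626297759294836 z [np.float64(0.24865723360017888), np.float64(0.2486347056922632)]
 bar x at y=-.295 0.5787960516942942 yaw 4.01524127652453 58 0.21823167959841266
 bar y ends -0.38584717885815856 -0.20549046211592925
  0.5950 0.251 0.258 4
  0.6000 0.245 0.257 15
  0.6050 0.234 0.256 11
  0.6100 0.234 0.249 10
  0.6150 0.231 0.242 8
  0.6200 0.232 0.242 10
  0.6250 0.233 0.246 17
  0.6300 0.233 0.254 12
  0.6350 0.238 0.251 15
  0.6400 0.246 0.253 8
  0.6450 0.244 0.253 9
  0.6500 0.245 0.253 9
  0.6550 0.244 0.253 8
 crossbar B x 0.7436723314976489 0.7698032459001917
 crossbar A x 0.7047468441791953 0.7308549673721186
```

Emit:
send_rows --commands '[[0,[0.06,-0.06,0.12],[0,0,-0.01]],[0,[0.14,-0.144,0.1],[0,0,-0.02]],[0,[0.14,-0.144,0.1],[0,0,-0.02]],[0,[0.14,-0.144,0.1],[0,0,-0.02]],[0,[0.14,-0.144,0.1],[0,0,-0.02]],[0,[0.14,-0.144,0.1],[0,0,-0.02]],[0,[0.14,-0.144,0],[0,0,-0.02]],[0,[0.14,-0.144,0],[0,0,-0.02]],[0,[0.1,-0.144,0],[0,0,-0.02]],[0,[0.1,-0.144,0],[0,0,-0.02]],[0,[0.06,-0.1,0],[0,0,-0.01]],[0,[0,0,0],[0,0,0]]]'

```text
clock: 1.35
tool_pos: [0.4652, 0.2987, 0.3678]
orientation: [-180.0, -0.5, -178.1]
force: [-0.7, 0.0, 0.3]
opening: 0.087
```

```bash
python3 - <<'E'
from h import *
s=snap('wrist','w1'); print(s['xyz'],s['attitude']); print(sensors.get_obs()['tool_pos'],sensors.get_obs()['joint_pos'])
E
```

```text
[0.4690225  0.2174442  0.52613695] [ 162.7924772    -0.52030423 -178.08607975]
[0.46462852 0.29979863 0.36769226] [ 52.84267759   5.81783682  -0.40804667  -0.39248722 -84.09757928
 -50.80317851]
```

View pics/w1.png

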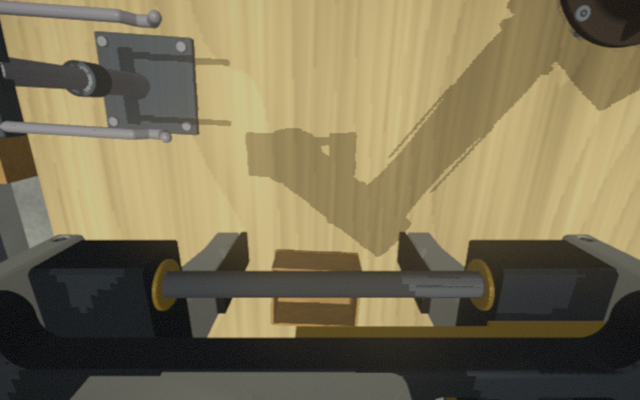

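Emit:
send_rows --commands '[[0,[0.08,0,0],[0,0,0]],[0,[0.16,0,0],[0,0,0]],[0,[0.16,0,0],[0,0,0]],[0,[0.08,0,0],[0,0,0]],[0,[0,0,0],[0,0,0]],[0,[0,0,0],[0,0,0]]]'

```text
clock: 2.0
tool_pos: [0.5862, 0.304, 0.3659]
orientation: [179.9, -0.6, -177.5]
force: [-0.3, -0.2, 0.0]
opening: 0.0874
```

```bash
python3 - <<'E'
from fit import *
s=snap('wrist','w2'); print(s['xyz'],s['attitude']); print(sensors.get_obs()['tool_pos'],sensors.get_obs()['orientation'])
rep('w2','B')
P=pts('w2').reshape(-1,3)
m=(P[:,2]>.2)&(P[:,0]>.58)&(P[:,0]<.66)&(P[:,1]>.13)&(P[:,1]<.27); q=P[m]
for x in np.arange(.59,.66,.0025):
        r=q[(q[:,0]>=x)&(q[:,0]<x+.0025)]
        if len(r): print('  %.4f %.4f %.4f %d'%(x,r[:,2].min(),r[:,2].max(),len(r)))
E
```

```text
[0.59141864 0.22255698 0.52414774] [ 162.71762403   -0.65652543 -177.41864841]
[0.58590977 0.30403965 0.36577057] [ 179.9495549    -0.64805435 -177.43960416]
w2 B yaw -1.116584739325756 [np.float64(-0.5397909009687423), np.float64(-1.6931523282101093)]
 y at x0 [np.float64(0.15437755015386434), np.float64(0.25012364791500286)] mid 0.2022505990344336 gap 0.09574609776113852 z [np.float64(0.2509540142692452), np.float64(0.2509516245883992)]
  0.5975 0.2537 0.2561 5
  0.6000 0.2529 0.2581 33
  0.6025 0.2510 0.2589 65
  0.6050 0.2475 0.2591 78
  0.6075 0.2427 0.2585 77
  0.6100 0.2396 0.2569 68
  0.6125 0.2355 0.2546 59
  0.6150 0.2357 0.2491 67
  0.6175 0.2338 0.2448 64
  0.6200 0.2341 0.2421 65
  0.6225 0.2355 0.2414 68
  0.6250 0.2350 0.2410 71
  0.6275 0.2335 0.2458 75
  0.6300 0.2333 0.2498 87
  0.6325 0.2370 0.4461 92
  0.6350 0.2391 0.4566 720
  0.6375 0.2436 0.4568 448
  0.6400 0.2457 0.4561 467
  0.6425 0.2467 0.4559 432
  0.6450 0.2473 0.4564 441
  0.6475 0.2457 0.4565 439
  0.6500 0.2454 0.4562 433
  0.6525 0.2475 0.4561 420
  0.6550 0.2470 0.4715 471
  0.6575 0.2452 0.4707 743
```

View pics/w2.png

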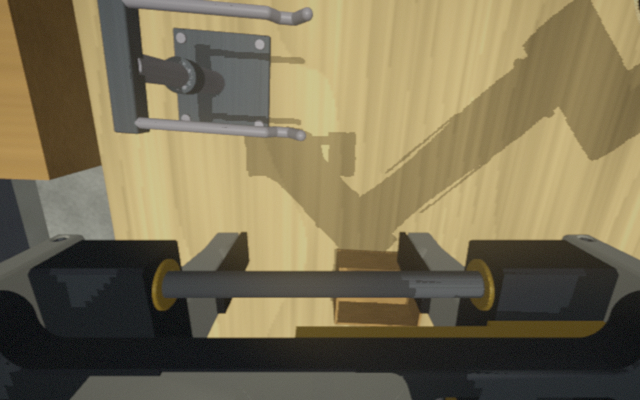

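Emit:
send_rows --commands '[[0,[0,-0.08,0],[0,0,0]],[0,[0,-0.18,0],[0,0,0]],[0,[0,-0.19,0],[0,0,0]],[0,[0,-0.19,0],[0,0,0]],[0,[0,-0.19,0],[0,0,0]],[0,[0,-0.19,0],[0,0,0]],[0,[0,-0.19,0],[0,0,0]],[0,[0,-0.19,0],[0,0,0]],[0,[0,-0.19,0],[0,0,0.003]],[0,[0,-0.19,0],[0,0,0]],[0,[0,-0.15,0],[0,0,0]],[0,[0,-0.07,0],[0,0,0]]]'

```text
clock: 3.25
tool_pos: [0.5693, -0.2088, 0.3725]
orientation: [179.9, -0.0, -175.1]
force: [0.5, -0.2, -0.2]
opening: 0.0876
```

Emit:
send_rows --commands '[[0,[0,0,0],[0,0,0]],[0,[0,0,0],[0,0,0]]]'

```text
clock: 3.45
tool_pos: [0.5671, -0.2108, 0.3735]
orientation: [179.9, 0.1, -175.2]
force: [0.6, 0.5, -0.2]
opening: 0.0872
```

```bash
python3 - <<'E'
from fit import *
s=snap('wrist','w3'); print(s['xyz'],s['attitude']); print(sensors.get_obs()['tool_pos'],sensors.get_obs()['orientation'])
rep('w3','A')
P=pts('w3').reshape(-1,3)
m=(P[:,2]>.208)&(P[:,2]<.23)&(P[:,0]>.55)&(P[:,0]<.61)&(((P[:,1]>-.375)&(P[:,1]<-.355))|((P[:,1]>-.232)&(P[:,1]<-.215)))
q=P[m]; k=np.polyfit(q[:,1],q[:,0],1); print(' bar x at y=-.296',np.polyval(k,-.296),'yaw',-np.degrees(np.arctan(k[0])),m.sum(),np.median(q[:,2]))
m=(P[:,2]>.2255)&(P[:,2]<.24)&(P[:,0]>.55)&(P[:,0]<.61)&(abs(P[:,1]+.296)<.04); q=P[m];print('griptop',len(q),q.min(0),q.max(0),np.percentile(q,[2,98],axis=0))
E
```

```text
[ 0.57346505 -0.29226227  0.53167071] [ 1.62661585e+02  5.52947190e-02 -1.75168890e+02]
[ 0.56714759 -0.21047376  0.37363217] [ 1.79894775e+02  8.57227011e-02 -1.75177060e+02]
w3 A yaw 3.655323759712932 [np.float64(3.7770620905199683), np.float64(3.5335523712315853)]
 y at x0 [np.float64(-0.346989895303472), np.float64(-0.25163498204721535)] mid -0.2993124386753437 gap 0.09535491325625667 z [np.float64(0.221337136056606), np.float64(0.22126267533651425)]
 bar x at y=-.296 0.5836694601470012 yaw 3.6565220763643502 421 0.2188902104956355
griptop 1011 [ 0.56134599 -0.31928662  0.22550875] [ 0.59462144 -0.25678907  0.23030933] [[ 0.57426097 -0.31773235  0.22576053]
 [ 0.59367196 -0.27301856  0.22935099]]
```

View pics/w3.png

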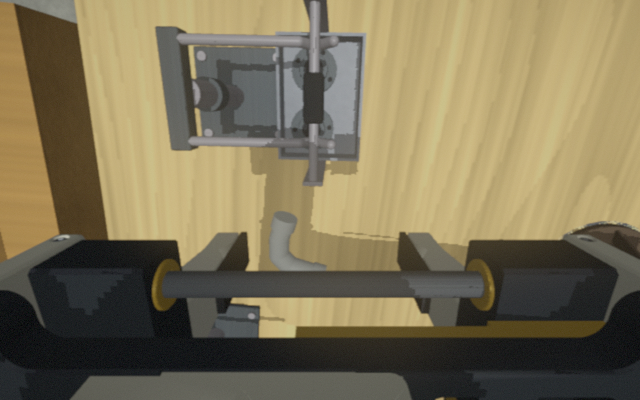

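Emit:
send_rows --commands '[[0,[0.02,-0.08,0],[0,0,-0.0016]],[0,[0.02,-0.12,0],[0,0,-0.0016]],[0,[0.02,-0.1,-0.02],[0,0,0]],[0,[0.01,-0.04,-0.1],[0,0,0]],[0,[0,0,-0.14],[0,0,0]],[0,[0,0,-0.14],[0,0,0]],[0,[0,0,-0.08],[0,0,0]],[0,[0,0,0],[0,0,0]],[0,[0,0,0],[0,0,0]]]'

```text
clock: 4.4
tool_pos: [0.5864, -0.286, 0.2554]
orientation: [180.0, 0.6, -175.4]
force: [0.1, -0.7, 0.4]
opening: 0.0875
```

```bash
python3 - <<'E'
from fit import *
o=sensors.get_obs();print(o['tool_pos'],o['orientation'],o['force'])
E
```

```text
[ 0.5863568  -0.28599152  0.25537534] [ 179.97841563    0.60039383 -175.38411228] [ 0.09460071 -0.66813406  0.43457206]
```

Emit:
send_rows --commands '[[0,[-0.005,-0.02,0],[0,0.0015,-0.0015]],[0,[-0.005,-0.02,-0.03],[0,0,-0.0015]],[0,[0,0,-0.05],[0,0,0]],[0,[0,0,-0.05],[0,0,0]],[0,[0,0,-0.05],[0,0,0]],[0,[0,0,-0.04],[0,0,0]],[0,[0,0,0],[0,0,0]],[0,[0,0,0],[0,0,0]]]'

```text
clock: 5.2
tool_pos: [0.5849, -0.2963, 0.1994]
orientation: [-180.0, 0.3, -176.5]
force: [0.4, 0.5, -0.2]
opening: 0.0875
```

```bash
python3 - <<'E'
from fit import *
o=sensors.get_obs();print(o['tool_pos'],o['orientation'],o['force'])
snap('wrist','w4')
E
```

```text
[ 0.58492228 -0.29627921  0.19941071] [-179.96421527    0.28795419 -176.47612498] [ 0.42794631  0.49411248 -0.19567499]
```

View pics/w4.png

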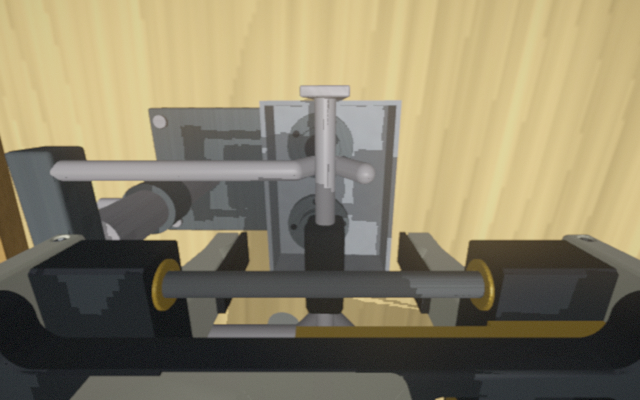

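Emit:
send_rows --commands '[[0,[-0.003,0.002,-0.012],[0,0,0]],[0,[0,0,0],[0,0,0]],[1,[0,0,0],[0,0,0]],[1,[0,0,0],[0,0,0]],[1,[0,0,0],[0,0,0]],[1,[0,0,0],[0,0,0]],[1,[0,0,0],[0,0,0]],[1,[0,0,0],[0,0,0]],[1,[0,0,0],[0,0,0]],[1,[0,0,0],[0,0,0]]]'

```text
clock: 6.25
tool_pos: [0.5851, -0.2959, 0.1983]
orientation: [-179.9, 0.5, -176.5]
force: [-0.0, -0.9, -0.7]
opening: 0.029
```

```bash
python3 - <<'E'
from fit import *
o=sensors.get_obs();print(o['tool_pos'],o['orientation'],o['force'],o['moment'],o['opening'])
E
```

```text
[ 0.58512691 -0.29586898  0.19825763] [-179.90751914    0.47221905 -176.45966113] [-0.03178118 -0.9423909  -0.74795052] [ 0.12634258 -0.04549451 -0.02868307] 0.028965172893681314
```

Emit:
send_rows --commands '[[1,[0,0,0],[0,0,0]],[1,[0,0,0],[0,0,0]],[1,[0,0,0],[0,0,0]],[1,[0,0,0],[0,0,0]],[1,[0,0,0],[0,0,0]]]'

```text
clock: 6.75
tool_pos: [0.5846, -0.2958, 0.198]
orientation: [-179.9, 0.4, -176.5]
force: [-0.6, 0.5, 0.2]
opening: 0.02
```

```bash
python3 - <<'E'
from fit import *
o=sensors.get_obs();print(o['tool_pos'],o['orientation'],o['force'],o['moment'],o['opening'])
E
```

```text
[ 0.58462339 -0.29582295  0.19802842] [-179.92463676    0.41095378 -176.46024298] [-0.60229311  0.49573058  0.21659483] [0.08755567 0.18878504 0.03435855] 0.01997589153759769
```

Emit:
send_rows --commands '[[1,[0,0,0.01],[0,0,0]],[1,[0,0,0.02],[0,0,0]],[1,[0,0,0.02],[0,0,0]],[1,[0,0,0.025],[0,0,0]],[1,[0,0,0.025],[0,0,0]],[1,[0,0,0.025],[0,0,0]],[1,[0,0,0.025],[0,0,0]],[1,[0,0,0.025],[0,0,0]],[1,[0,0,0.025],[0,0,0]],[1,[0,0,0.02],[0,0,0]],[1,[0,0,0.01],[0,0,0]],[1,[0,0,0],[0,0,0]]]'

```text
clock: 7.95
tool_pos: [0.5829, -0.2945, 0.2577]
orientation: [179.9, 0.2, -176.5]
force: [-1.0, -0.3, -6.4]
opening: 0.0196
```

```bash
python3 - <<'E'
from fit import *
o=sensors.get_obs();print(o['tool_pos'],o['orientation'],o['force'],o['moment'],o['opening'])
snap('side','s5');snap('wrist','w5')
a=cv2.imread('pics/s5.png');cv2.imwrite('pics/s5c.png',cv2.resize(a[150:350,300:500],None,fx=3,fy=3))
E
```

```text
[ 0.58289529 -0.29453233  0.25774448] [ 1.79876529e+02  1.71254128e-01 -1.76521047e+02] [-1.04074705 -0.2832622  -6.42256783] [0.13510961 0.04224132 0.03608348] 0.019603110364858543
```

View pics/s5c.png

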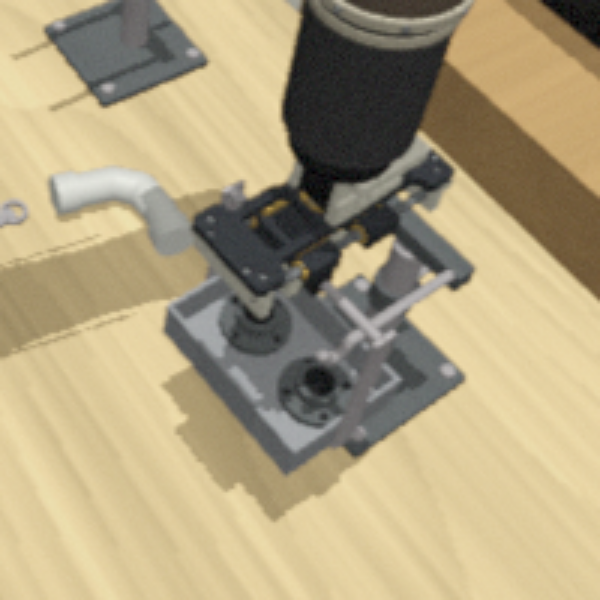

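View pics/w5.png

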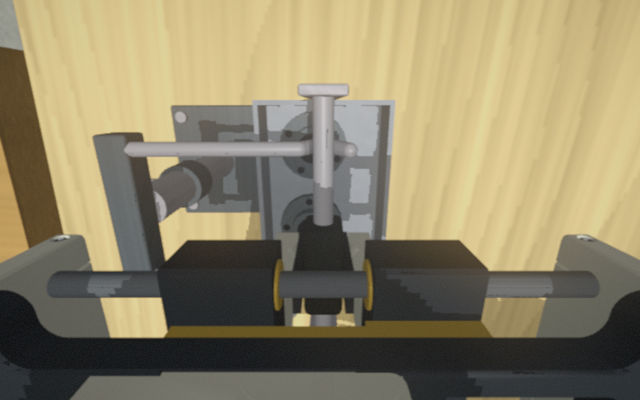

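Emit:
send_rows --commands '[[1,[-0.01,0,0],[0,0,0]],[1,[-0.02,-0.001,0],[0,0,0]],[1,[-0.03,-0.002,0],[0,0,0]],[1,[-0.04,-0.0025,0],[0,0,0]],[1,[-0.05,-0.003,0],[0,0,0]],[1,[-0.05,-0.003,0],[0,0,0]],[1,[-0.05,-0.003,0],[0,0,0]],[1,[-0.05,-0.003,0],[0,0,0]],[1,[-0.05,-0.003,0],[0,0,0]],[1,[-0.04,-0.0025,0],[0,0,0]],[1,[-0.03,-0.002,0],[0,0,0]],[1,[-0.02,0,0],[0,0,0]]]'

```text
clock: 9.25
tool_pos: [0.461, -0.301, 0.2566]
orientation: [179.8, 0.1, -176.6]
force: [-0.5, 0.1, -5.5]
opening: 0.0197
```

```bash
python3 - <<'E'
from fit import *
o=sensors.get_obs();print(o['tool_pos'],o['orientation'],o['force'],o['moment'],o['opening'])
E
```

```text
[ 0.46101295 -0.30099415  0.25656723] [ 1.79830321e+02  7.09419196e-02 -1.76562699e+02] [-0.46126683  0.1326127  -5.45560162] [ 0.11449354  0.06646082 -0.01223923] 0.01965070718493177
```

Emit:
send_rows --commands '[[1,[0,0.01,0],[0,0,0]],[1,[0.002,0.02,0],[0,0,0]],[1,[0.003,0.03,0],[0,0,-0.0005]],[1,[0.003,0.045,0],[0,0,-0.0005]],[1,[0.003,0.06,0],[0,0,-0.0005]],[1,[0.003,0.075,0],[0,0,-0.0005]],[1,[0.003,0.085,0],[0,0,-0.0005]],[1,[0.003,0.085,0],[0,0,-0.0005]],[1,[0.003,0.085,0],[0,0,-0.0005]],[1,[0.003,0.085,0],[0,0,-0.0005]],[1,[0.003,0.085,0],[0,0,-0.0005]],[1,[0.003,0.085,0],[0,0,-0.0005]]]'

```text
clock: 10.45
tool_pos: [0.4708, -0.0999, 0.2556]
orientation: [179.8, 0.1, -178.5]
force: [0.2, 0.7, -6.6]
opening: 0.0199
```

Emit:
send_rows --commands '[[1,[0.003,0.085,0],[0,0,-0.0006]],[1,[0.003,0.085,0],[0,0,-0.0006]],[1,[0.003,0.085,0],[0,0,-0.0006]],[1,[0.003,0.085,0],[0,0,-0.0006]],[1,[0.003,0.085,0],[0,0,-0.0006]],[1,[0.003,0.085,0],[0,0,-0.0006]],[1,[0.003,0.085,0],[0,0,-0.0006]],[1,[0.003,0.075,0],[0,0,-0.0006]],[1,[0.003,0.065,0],[0,0,-0.0006]],[1,[0.003,0.055,0],[0,0,-0.0006]],[1,[0.003,0.045,0],[0,0,-0.0006]],[1,[0,0.04,0],[0,0,0]]]'

```text
clock: 11.65
tool_pos: [0.4758, 0.141, 0.2561]
orientation: [179.6, 0.2, 179.5]
force: [-0.4, 0.6, -5.4]
opening: 0.02
```

Emit:
send_rows --commands '[[1,[0.003,0.04,0],[0,0,-0.0005]],[1,[0.003,0.04,0],[0,0,-0.0005]],[1,[0.003,0.04,0],[0,0,-0.0005]],[1,[0.003,0.04,0],[0,0,-0.0005]],[1,[0.003,0.035,0],[0,0,-0.0005]],[1,[0,0.025,0],[0,0,-0.0005]],[1,[0,0.015,0],[0,0,0]],[1,[0,0.005,0],[0,0,0]],[1,[0,0,0],[0,0,0]],[1,[0,0,0],[0,0,0]]]'

```text
clock: 12.65
tool_pos: [0.4796, 0.2067, 0.2556]
orientation: [179.6, 0.2, 178.4]
force: [-0.2, 0.1, -5.8]
opening: 0.0199
```

```bash
python3 - <<'E'
from fit import *
o=sensors.get_obs();print(o['tool_pos'],o['orientation'],o['force'],o['moment'],o['opening'])
for n in ('wrist','side','top'): snap(n,n+'6')
a=cv2.imread('pics/side6.png');cv2.imwrite('pics/s6c.png',cv2.resize(a[80:280,210:410],None,fx=3,fy=3))
a=cv2.imread('pics/top6.png');cv2.imwrite('pics/t6c.png',cv2.resize(a[90:260,200:400],None,fx=3,fy=3))
E
```

```text
[0.47958599 0.2066611  0.25564357] [179.63012267   0.1848226  178.38490825] [-0.17296533  0.09997463 -5.82101769] [ 0.10376852  0.00984238 -0.00209583] 0.019907755010337345
```

View pics/s6c.png

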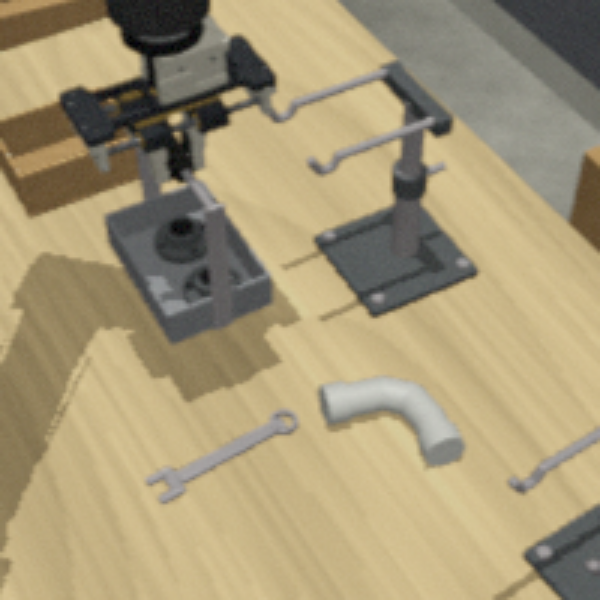

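View pics/wrist6.png

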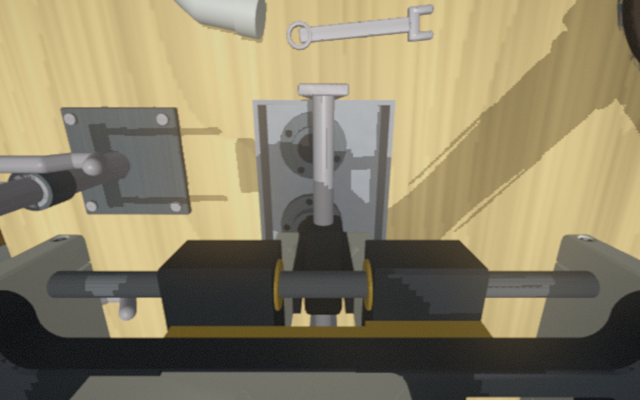

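View pics/t6c.png

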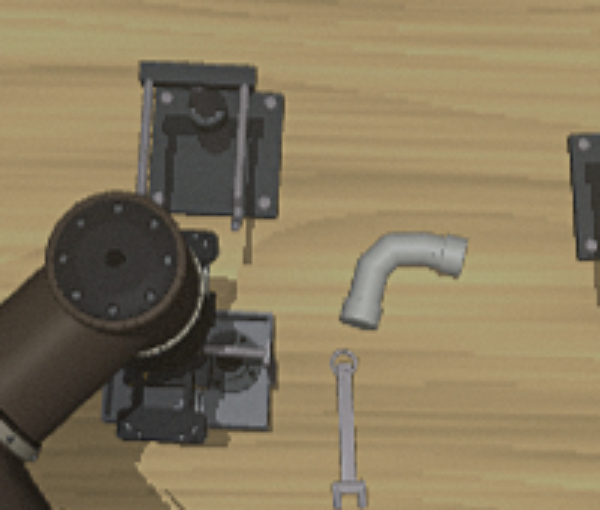

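```bash
python3 - <<'E'
from fit import *
P=pts('wrist6').reshape(-1,3)
m=(P[:,2]>.255)&(P[:,2]<.29)&(P[:,0]>.46)&(P[:,0]<.50)&(P[:,1]>.128)&(P[:,1]<.17); q=P[m]; 
k=np.polyfit(q[:,1],q[:,0],1);print('bar',len(q),np.median(q,0),np.polyval(k,.2065),-np.degrees(k[0]),np.percentile(q[:,2],[5,50,95]))
kz=np.polyfit(q[:,1],q[:,2],1);print('bar tilt',np.degrees(kz[0]))
m=(P[:,2]>.2)&(P[:,2]<.27)&(P[:,0]>.58)&(P[:,0]<.66)&(P[:,1]>.13)&(P[:,1]<.175);q=P[m]
for x in np.arange(.59,.66,.005):
    r=q[(q[:,0]>=x)&(q[:,0]<x+.005)]
    if len(r): print('  %.4f y %.4f z %.4f %.4f %d'%(x,np.median(r[:,1]),r[:,2].min(),r[:,2].max(),len(r)))
P=pts('side6').reshape(-1,3)
m=(P[:,2]>.255)&(P[:,2]<.29)&(P[:,0]>.46)&(P[:,0]<.50)&(P[:,1]>.13)&(P[:,1]<.17); q=P[m]; print('side bar',len(q),np.median(q,0))
rep('side6','B')
E
```

```text
bar 1870 [0.47769595 0.14741072 0.27618088] 0.47943260805127735 -1.681093921900392 [0.27355177 0.27618088 0.27760778]
bar tilt 0.6263478200440278
  0.5950 y 0.1545 z 0.2504 0.2569 38
  0.6000 y 0.1539 z 0.2426 0.2586 268
  0.6050 y 0.1522 z 0.2355 0.2582 107
  0.6100 y 0.1501 z 0.2320 0.2476 30
  0.6150 y 0.1503 z 0.2334 0.2400 42
  0.6200 y 0.1524 z 0.2342 0.2409 118
  0.6250 y 0.1537 z 0.2340 0.2472 233
  0.6300 y 0.1532 z 0.2373 0.2524 351
  0.6350 y 0.1529 z 0.2450 0.2538 184
  0.6400 y 0.1529 z 0.2474 0.2531 147
  0.6450 y 0.1526 z 0.2477 0.2530 151
  0.6500 y 0.1525 z 0.2472 0.2527 156
  0.6550 y 0.1532 z 0.2472 0.2524 88
side bar 35 [0.47303602 0.14754067 0.27537956]
side6 B yaw -1.6589268097444514 [np.float64(-1.413153266136277), np.float64(-1.9046393023156225)]
 y at x0 [np.float64(0.15182331008222727), np.float64(0.24855326561216878)] mid 0.20018828784719803 gap 0.09672995552994151 z [np.float64(0.24838836302158296), np.float64(0.24875098918469107)]
```

Emit:
send_rows --commands '[[1,[0.01,0,0.002],[0,0,0]],[1,[0.025,0,0.002],[0,0,0]],[1,[0.04,-0.002,0],[0,0,0]],[1,[0.05,-0.002,0],[0,0,0]],[1,[0.05,-0.002,0],[0,0,0]],[1,[0.05,-0.002,0],[0,0,0]],[1,[0.05,-0.002,0],[0,0,0]],[1,[0.05,-0.002,0],[0,0,0]],[1,[0.05,-0.002,0],[0,0,0]],[1,[0.05,-0.002,0],[0,0,0]],[1,[0.04,-0.002,0],[0,0,0]],[1,[0.03,-0.001,0],[0,0,0]]]'

```text
clock: 14.0
tool_pos: [0.6155, 0.2004, 0.2555]
orientation: [179.7, 0.1, 178.3]
force: [0.1, 0.4, -5.1]
opening: 0.02
```

Emit:
send_rows --commands '[[1,[0.01,0.002,0],[0,0,0]],[1,[0.003,0.001,0],[0,0,0]],[1,[0,0,0],[0,0,0]]]'

```text
clock: 14.3
tool_pos: [0.6195, 0.2012, 0.2548]
orientation: [179.7, 0.1, 178.3]
force: [-0.6, 0.8, -5.2]
opening: 0.0195
```

```bash
python3 - <<'E'
from fit import *
o=sensors.get_obs();print(o['tool_pos'],o['orientation'],o['force'],o['moment'],o['opening'])
for n in ('wrist','side'): snap(n,n+'7')
a=cv2.imread('pics/side7.png');cv2.imwrite('pics/s7c.png',cv2.resize(a[80:230,260:410],None,fx=4,fy=4))
a=cv2.imread('pics/wrist7.png');cv2.imwrite('pics/w7c.png',cv2.resize(a[70:240,180:420],None,fx=3.3,fy=3.3))
E
```

```text
[0.61953643 0.20115767 0.25482412] [1.79700888e+02 9.43821174e-02 1.78281148e+02] [-0.56278454  0.84191844 -5.20930367] [ 0.00528018 -0.06626411 -0.01350925] 0.01945936526534363
```

View pics/s7c.png

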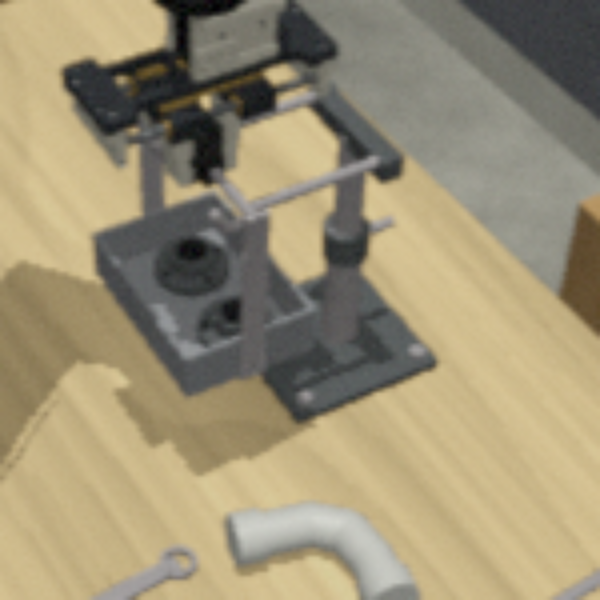

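View pics/w7c.png

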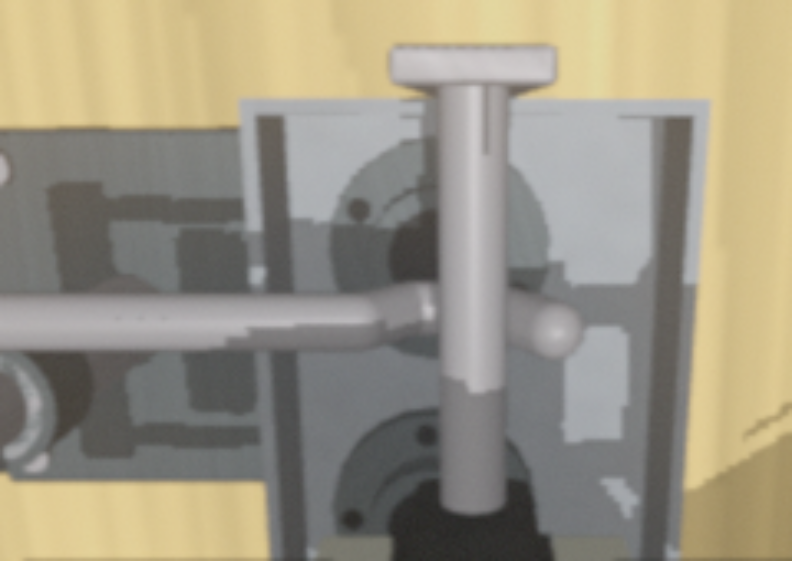

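Emit:
send_rows --commands '[[1,[0.003,0.002,-0.01],[0,0,0]],[1,[0.001,0.002,-0.015],[0,0,0]],[1,[0,0,-0.015],[0,0,0]],[1,[0,0,-0.015],[0,0,0]],[1,[0,0,-0.01],[0,0,0]],[1,[0,0,0],[0,0,0]]]'

```text
clock: 15.0
tool_pos: [0.6192, 0.2026, 0.2377]
orientation: [179.7, 0.1, 178.3]
force: [0.1, 0.3, -5.2]
opening: 0.0197
```

Emit:
send_rows --commands '[[1,[0.003,0,-0.006],[0,0,0]],[1,[0.002,0,-0.006],[0,0,0]],[1,[0,0,-0.006],[0,0,0]],[1,[0,0,0],[0,0,0]]]'

```text
clock: 15.4
tool_pos: [0.6208, 0.2025, 0.2329]
orientation: [179.7, 0.1, 178.3]
force: [0.1, -0.3, -6.3]
opening: 0.0197
```

Emit:
send_rows --commands '[[1,[0,0,-0.005],[0,0,0]],[1,[0,0,-0.005],[0,0,0]],[1,[0,0,0],[0,0,0]]]'

```text
clock: 15.7
tool_pos: [0.6212, 0.2026, 0.2306]
orientation: [179.7, 0.2, 178.4]
force: [0.8, -0.5, -5.5]
opening: 0.0202
```

Emit:
send_rows --commands '[[1,[0,0,-0.005],[0,0,0]],[1,[0,0,0],[0,0,0]]]'

```text
clock: 15.9
tool_pos: [0.6217, 0.2026, 0.2298]
orientation: [179.6, 0.2, 178.4]
force: [1.1, -0.5, -5.3]
opening: 0.0198
```

Emit:
send_rows --commands '[[1,[0,0,-0.005],[0,0,0]],[1,[0,0,0],[0,0,0]]]'

```text
clock: 16.1
tool_pos: [0.6222, 0.2027, 0.2289]
orientation: [179.6, 0.3, 178.4]
force: [1.4, -0.7, -6.0]
opening: 0.0198
```

Emit:
send_rows --commands '[[1,[0,0,-0.005],[0,0,0]],[1,[0,0,0],[0,0,0]]]'

```text
clock: 16.3
tool_pos: [0.6226, 0.2027, 0.2282]
orientation: [179.6, 0.4, 178.4]
force: [-0.1, -0.2, -5.7]
opening: 0.0199
```

Emit:
send_rows --commands '[[1,[0,0,-0.005],[0,0,0]],[1,[0,0,0],[0,0,0]]]'

```text
clock: 16.5
tool_pos: [0.6227, 0.2027, 0.228]
orientation: [179.6, 0.4, 178.4]
force: [0.4, -0.8, -2.2]
opening: 0.0197
```

Emit:
send_rows --commands '[[1,[0,0,-0.005],[0,0,0]],[1,[0,0,-0.001],[0,0,0]],[1,[0,0,-0.001],[0,0,0]]]'

```text
clock: 16.8
tool_pos: [0.6228, 0.2027, 0.2278]
orientation: [179.6, 0.5, 178.4]
force: [-0.8, 0.6, -0.2]
opening: 0.0204
```

```bash
python3 - <<'E'
from fit import *
o=sensors.get_obs();print(o['tool_pos'],o['orientation'],o['force'],o['moment'],o['opening'])
snap('wrist','w8')
a=cv2.imread('pics/w8.png');cv2.imwrite('pics/w8c.png',cv2.resize(a[70:240,180:420],None,fx=3.3,fy=3.3))
E
```

```text
[0.6228318  0.20274453 0.22775821] [179.57601343   0.51711468 178.40238228] [-0.83339443  0.57758061 -0.15711948] [-0.17908276  0.40947432 -0.06431031] 0.02036096705216391
```

View pics/w8c.png

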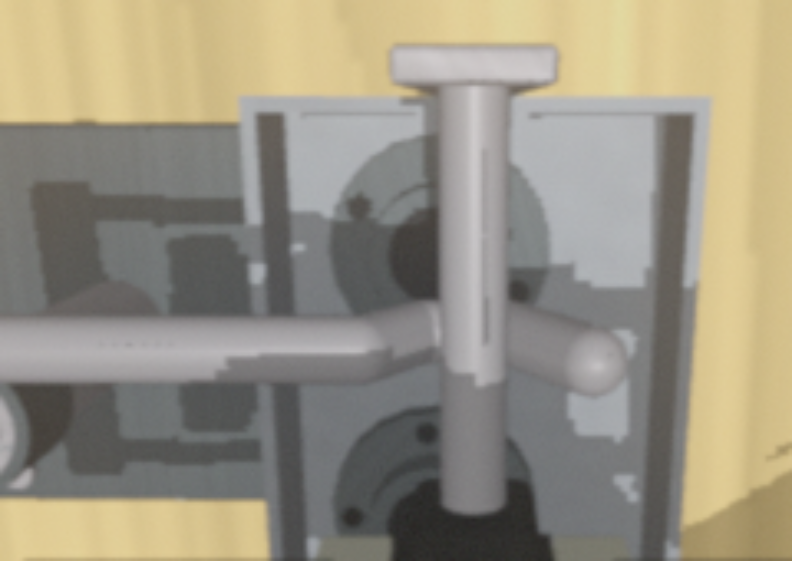

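Emit:
send_rows --commands '[[1,[0.005,0,0],[0,0,0]],[1,[0.002,0,0],[0,0,0]],[1,[0,0,0],[0,0,0]]]'

```text
clock: 17.15
tool_pos: [0.6238, 0.2026, 0.2277]
orientation: [179.6, 0.4, 178.4]
force: [-1.8, -0.5, 2.0]
opening: 0.0196
```

Emit:
send_rows --commands '[[1,[0,0,-0.003],[0,0,0]],[1,[0,0,0],[0,0,0]]]'

```text
clock: 17.35
tool_pos: [0.6239, 0.2026, 0.2277]
orientation: [179.6, 0.5, 178.4]
force: [-2.8, 0.2, 1.4]
opening: 0.0194
```

```bash
python3 - <<'E'
from fit import *
o=sensors.get_obs();print(o['tool_pos'],o['orientation'],o['force'],o['moment'],o['opening'])
snap('wrist','w9')
a=cv2.imread('pics/w9.png');cv2.imwrite('pics/w9c.png',cv2.resize(a[70:240,180:420],None,fx=3.3,fy=3.3))
E
```

```text
[0.62388108 0.20258487 0.22768839] [179.60000925   0.45533865 178.4137455 ] [-2.82942609  0.1666383   1.42637554] [-0.19530465  1.04698262 -0.05160664] 0.019394499597384342
```

View pics/w9c.png

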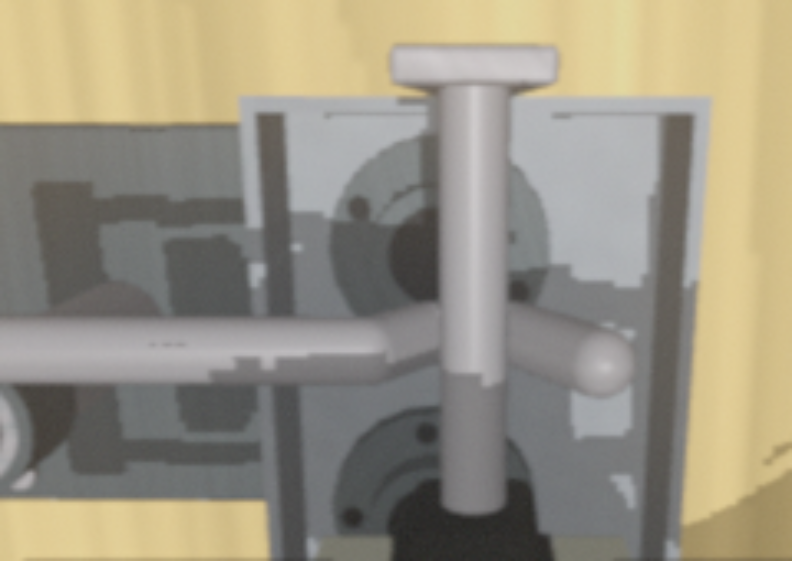

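Emit:
send_rows --commands '[[1,[-0.001,0,0],[0,0,0]],[1,[0,0,0],[0,0,0]],[0.6,[0,0,0],[0,0,0]],[0.5,[0,0,0],[0,0,0]],[0.3,[0,0,0],[0,0,0]],[0,[0,0,0],[0,0,0]],[0,[0,0,0],[0,0,0]],[0,[0,0,0],[0,0,0]],[0,[0,0,0],[0,0,0]],[0,[0,0,0],[0,0,0]],[0,[0,0,0],[0,0,0]],[0,[0,0,0],[0,0,0]]]'

```text
clock: 18.6
tool_pos: [0.6254, 0.2032, 0.2271]
orientation: [179.5, 0.6, 178.4]
force: [0.3, -0.3, 0.1]
opening: 0.0872
```

```bash
python3 - <<'E'
from fit import *
o=sensors.get_obs();print(o['tool_pos'],o['orientation'],o['force'],o['moment'],o['opening'])
snap('wrist','w10')
E
```

```text
[0.62544214 0.2031866  0.22707161] [179.51818622   0.61493182 178.40845296] [ 0.26104985 -0.30472946  0.08989036] [ 0.09362162  0.01721272 -0.02945118] 0.0871685138949117
```

View pics/w10.png

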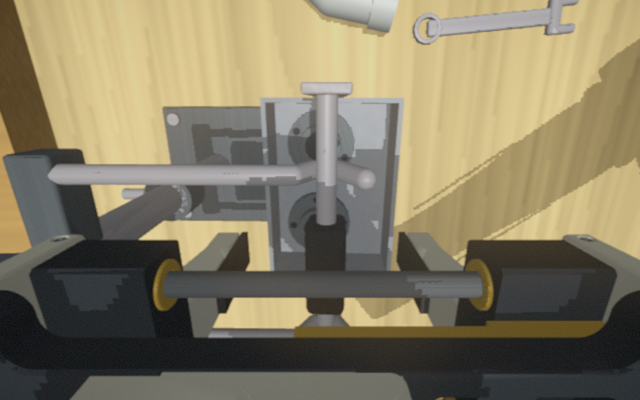

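Released; the bar (column 326) sits in the dip between ledge bend (300) and tip (367), as it did on A. Raise straight up.

Emit:
send_rows --commands '[[0,[0,0,0.02],[0,0,0]],[0,[0,0,0.04],[0,0,0]],[0,[0,0,0.06],[0,0,0]],[0,[0,0,0.08],[0,0,0]],[0,[0,0,0.1],[0,0,0]],[0,[0,0,0.1],[0,0,0]],[0,[0,0,0.1],[0,0,0]],[0,[-0.06,0,0.06],[0,0,0]],[0,[-0.1,0,0],[0,0,0]],[0,[-0.05,0,0],[0,0,0]],[0,[0,0,0],[0,0,0]],[0,[0,0,0],[0,0,0]]]'

```text
clock: 19.85
tool_pos: [0.5688, 0.2021, 0.38]
orientation: [179.4, 0.8, 178.4]
force: [0.2, -0.7, -0.6]
opening: 0.0875
```

```bash
python3 - <<'E'
from fit import *
import time
o=sensors.get_obs();print(o['tool_pos'],o['force'],o['qvel'])
for n in ('side','wrist'): snap(n,n+'11')
a=cv2.imread('pics/side11.png');cv2.imwrite('pics/s11c.png',cv2.resize(a[80:230,260:410],None,fx=4,fy=4))
for n in('side11','wrist11'):
    P=pts(n).reshape(-1,3)
    m=(P[:,2]>.238)&(P[:,2]<.262)&(P[:,0]>.605)&(P[:,0]<.64)&(((P[:,1]>.118)&(P[:,1]<.142))|((P[:,1]>.263)&(P[:,1]<.285)));q=P[m];k=np.polyfit(q[:,1],q[:,0],1);kz=np.polyfit(q[:,1],q[:,2],1)
    print(n,len(q),'bar x',np.polyval(k,.2025),'ztop',np.polyval(kz,.2025),'tilt',np.degrees(kz[0]))
    m=(P[:,2]>.235)&(P[:,2]<.265)&(P[:,0]>.59)&(P[:,0]<.65)&(P[:,1]>.09)&(P[:,1]<.31);print(P[m,1].min(),P[m,1].max())
E
```

```text
[0.56875018 0.20207027 0.38002476] [ 0.21453379 -0.74647167 -0.62863758] [ 0.47325136 -1.0095397  -0.69967947  0.03115026 -0.07074058 -0.23656413]
side11 40 bar x 0.6178523921060549 ztop 0.24681834329220204 tilt -0.38478647994686627
0.11148524739342158 0.29258049704038835
wrist11 444 bar x 0.6230146919179932 ztop 0.24830769396329883 tilt -0.00036126703486358866
0.11300228757646785 0.2927521544784274
```

View pics/s11c.png

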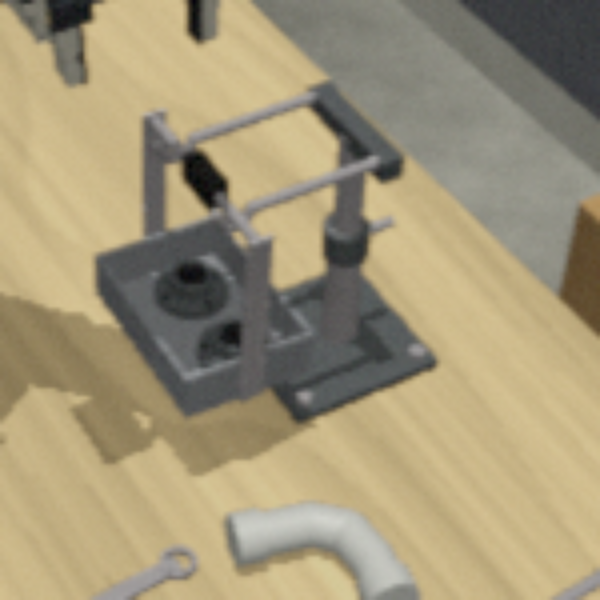

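View pics/wrist11.png

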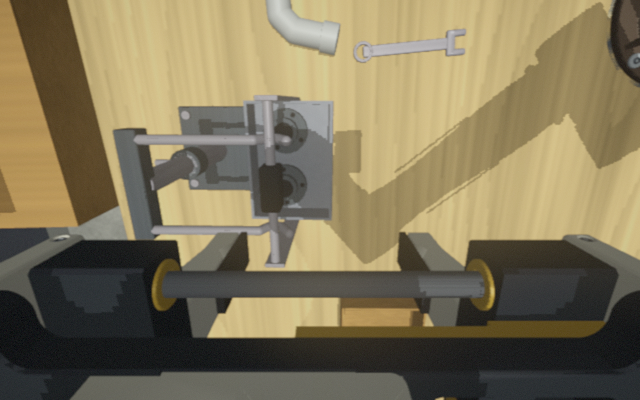

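Emit:
send_rows --commands '[[0,[0,0,0],[0,0,0]],[0,[0,0,0],[0,0,0]],[0,[0,0,0],[0,0,0]],[0,[0,0,0],[0,0,0]],[0,[0,0,0],[0,0,0]],[0,[0,0,0],[0,0,0]],[0,[0,0,0],[0,0,0]],[0,[0,0,0],[0,0,0]],[0,[0,0,0],[0,0,0]],[0,[0,0,0],[0,0,0]],[0,[0,0,0],[0,0,0]],[0,[0,0,0],[0,0,0]]]'

```text
clock: 21.15
tool_pos: [0.5705, 0.2019, 0.3772]
orientation: [179.6, 0.6, 178.3]
force: [0.5, 0.3, 0.5]
opening: 0.0874
```

```bash
python3 - <<'E'
from fit import *
fr=[snap('side',f'sx{i}')['color'][120:190,280:345].astype(int) for i in range(6)]
a0=cv2.imread('pics/side11.png')[120:190,280:345].astype(int)
print([np.abs(f-fr[0]).mean().round(2) for f in fr],np.abs(a0-fr[0]).mean())
P=pts('sx5').reshape(-1,3); m=(P[:,2]>.118)&(P[:,2]<.132)&(P[:,0]>.5)&(P[:,0]<.72)&(P[:,1]>.08)&(P[:,1]<.32);q=P[m]
A=np.c_[q,np.ones(len(q))];print('rim',len(q),np.degrees(np.linalg.lstsq(A[:,[0,1,3]],q[:,2],rcond=None)[0][:2]))
for i in (0,5):
    f=cv2.imread(f'pics/sx{i}.png')
snap('top','top12'); t0=cv2.imread('pics/top0.png').astype(int);t=cv2.imread('pics/top12.png').astype(int)
for nm,(a,b,c,d) in dict(tin=(190,225,475,515),elbow=(160,205,310,358),wrench=(203,262,305,328),bin=(190,245,135,185)).items(): print(nm,np.abs(t-t0)[a:b,c:d].mean().round(2))
E
```

```text
[np.float64(0.0), np.float64(2.25), np.float64(2.23), np.float64(2.3), np.float64(2.27), np.float64(2.28)] 2.6635164835164837
rim 261 [-1.34016763  0.19508841]
tin 20.34
elbow 21.39
wrench 20.27
bin 31.26
```

View pics/top12.png

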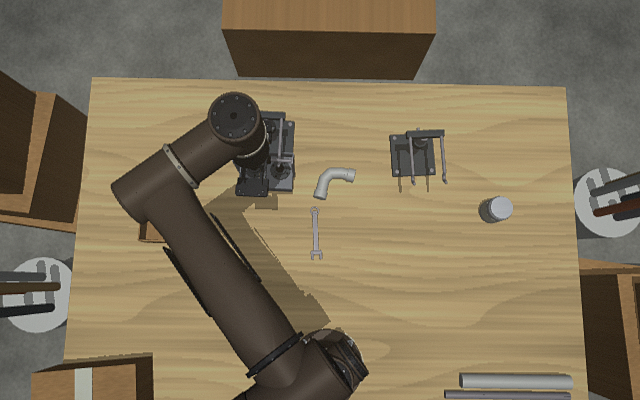

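Frame differences stay at noise level, so the tray is at rest. The top view shows the elbow (335,182), wrench (316,235) and tin (497,210) at their starting pixels. The bin is mostly hidden behind the arm, but its visible corner hasn't moved. Handing in.

```bash
python3 -c "
from plant import order; print(order.close_job())"
```

```text
the job is handed in; nothing more can be done
None
```

The tray now hangs on the second fork with both flanges in it, and I handed the job in at about 21.5 s. I gripped it at 20 mm opening, lifted it about 60 mm, backed it out about 120 mm and carried it across. I then lowered it in roughly 1 mm steps until the fork took the weight. The load at the wrist fell from about 6 N to 0 with the gripper still closed. Contact came at a seat height of about 0.244 m, matching the camera estimate, and the peak load on the fork was about 8 N.

**Last checks:**
- **Seat:** the bar is in the dip. The wrist camera puts it at x = 0.623 m, against my seat estimate of about 0.622 m, and its centre is within 1 mm of the fork's middle in y.
- **Level and at rest:** bar tilt was under 0.4°, and the tray rim showed about 1.3° of tilt in a rough fit. The frame-to-frame differences stayed at noise level.
- **Robot:** the gripper is open and clear, about 130 mm above the bar.

**Checks that disagreed or were incomplete:**
- The side camera's bar x reads about 5 mm lower than the wrist camera's. The same offset showed at the first stand, so I took it as calibration or viewing-side bias.
- My automatic pixel comparison for bystanders did not help, because lighting and shadow changes raised it everywhere. By eye, the elbow, wrench and tin are where they started.
- The bin was mostly hidden behind the arm in the last top view. The visible part looked unmoved, and nothing came near it.

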